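Assemble a ceramic garden totem on its rod

ROBOT

A 6-joint arm with a two-finger parallel gripper is mounted at the origin on the work surface. World frame = base frame: x ahead of the robot, y to its left, z up, the work surface at z = 0. Lengths are in m, angles in rad, forces in N, time in s.
With the tool pointing down it reaches from about 0.275 to 0.775 m from the base axis. Payload 14.6 kg.
Tool frame: the origin (TCP) lies at the very end of the fingers, on their centre line; the grasp point (between the pads) lies behind it (grasp_offset is the z of the grasp point in the tool frame, in m); z points along the fingers, x is the direction in which the jaws open and shut, and the axes are right-handed (so a half turn about z gives the same grasp; the last joint's range is limited). The gripper opens to 85 mm and grips with 20 to 120 N. Pads are 22 mm wide; open, the fingers measure 114 mm over their backs; the gripper's body (76 mm by 85 mm) begins 54 mm behind the grasp point. The pads swing forward as they close: fully open they stand 13 mm farther back than shut.
Start: joints at [1.193, 0.263, -0.048, 1.259, 0, 1.415], TCP at [0.116, 0.512, 0.231] pointing down, gripper open.
Joint ranges: [-2.65, 2.65], [-0.89, 1.7], [-1.18, 1.37], [-2.13, 2.11], [-1.35, 1.29], [-3.14, 3.14]. Speed limits (rad/s): [1.89, 1.89, 2.57, 2.79, 3.14, 3.14].

INTERFACE

Orientations are given as a rotation vector (axis times angle).
In Python, from workcell import * gives the robot as it stands.
- The arm moves only by the tool arm_command, never from a script. Its argument "commands" is a list of rows, each a list of 3 entries, a list of its own where there are three numbers: the turn, a rotation vector about the tool's x, y, z in degrees, then the shift along the tool's x, y, z in mm, then the opening in per cent of the stroke, from 0 (shut) to 100 (fully open). A call has 1 to 5 rows; each row is the pose to reach, as a shift and turn from the pose measured when the call began, along the tool's axes at that moment; what a row does not reach only later rows make up. A row lasts 1/10 s, in which the tool goes at most 50 mm and 8.59 degrees, less where a joint would pass 70% of its speed; a pose out of reach is approached as far as the arm can. A call with a gripper value outside its range is refused whole. The fingers move at their own pace and stop on an object; the grip force is fixed at half the most. Time passes only in rows, so rows that repeat a pose let the fingers close. It gives the time, the measured TCP pose, the force and the opening at its end, in the units of the state.
- sense(): the state, without advancing time (a new reading comes with each control period).
- capture(name): name is "side" or "top"; returns a dict with "frame" (384x512x3 uint8, red, green, blue), "K" (3x3 intrinsics, pixels), "xyz" and "rotation" of the camera in the world. Camera axes: x right, y down, z forward; pixel columns grow to the right and rows downward; lengths in m; the calibration is good to about 2 mm. A picture is of the moment at which its call begins. There is no depth.
- finish_job(): hands the job in, once; it reports no verdict.
The state is a dict: "time_s": time; "joints": joint angles; "qvel": joint speeds; "tau": joint torques, N m; "tool_pos": TCP position; "orientation": TCP orientation; "contact_force": force on the tool from outside, world axes, zero at the start; "moment": the same for the moment, N m; "grip_width": finger opening in m.
Only numpy, scipy, OpenCV 4.12 (cv2) and the standard library are available. Lean on these libraries where they do the work, as an engineer would, in place of code of your own. Each camera call takes 0.05 s, during which the arm holds its last target. There are 200 camera calls.

TASK

Put the painted garden totem together on its stand: thread the three loose ceramic pieces down the upright steel rod in order, the wide foot piece first, then the drum, then the pointed finial on top, each upright and fully home with no gap below it. Glazed ceramic chips, so lower each piece all the way down before letting go, never dropping or toppling one, and leave the paint bowls, brush pot, jug and jar where they are.

Things in the scene. Friction and masses are not known exactly. Their poses are not given: they have to be found in the camera images.
- stand: totem stand, fixed: wooden slab 150 x 150 x 24 mm with an upright steel rod, diameter 14 mm, at its centre, round tip 130 mm above the slab: too tall for the palm to come straight down over it with the foot piece, so hold that with the hand leaning 40 to 45 degrees and the rod passing up between the fingers, beside the gripper's body. Origin: centre of the slab's underside, z up
- seat (a point): point on the rod's axis at the height of the slab's top face, where the foot piece's underside comes to rest; z up along the rod
- rod_tip (a point): top point of the rod's round tip
- foot_piece: glazed white ceramic with thin blue painted lines; round about its z axis, which points up; origin at the centre of its flat underside. The widest: a two-step foot of diameter 116 mm (z 0 to 12 mm) and 72 mm (z 12 to 22 mm), under a straight neck of diameter 48 mm (z 22 to 58 mm), to be gripped by the neck. Height 58 mm, a 19 mm bore right through (22 mm wide within the foot), about 0.36 kg
- drum_piece: glazed white ceramic with thin blue painted lines; round about its z axis, which points up; origin at the centre of its flat underside. A plain straight drum of diameter 64 mm, height 46 mm, with a 19 mm bore right through, about 0.24 kg; gripped across its diameter
- finial_piece: glazed white ceramic with thin blue painted lines; round about its z axis, which points up; origin at the centre of its flat underside. The top piece: straight collar of diameter 46 mm (z 0 to 50 mm) under a narrower pointed knob that ends at z 92 mm; a blind bore of 19 mm diameter enters from below, 36 mm deep. About 0.17 kg; gripped by the collar
- bowl_1: bystander: blue glazed paint bowl, loose, 80 mm across, 28 mm high; origin under its centre
- bowl_2: bystander: terracotta paint bowl, loose, 88 mm across, 30 mm high; origin under its centre
- bowl_3: bystander: blue glazed paint bowl, loose, 76 mm across, 26 mm high; origin under its centre
- bowl_4: bystander: terracotta paint bowl, loose, 84 mm across, 30 mm high; origin under its centre
- brush_pot: bystander: blue ceramic pot, loose, 104 mm across and 110 mm high, with brushes fanning out of it to 270 mm high; origin under its centre
- jug: bystander: white ceramic jug, loose, 124 mm across and 160 mm high, with a handle 99 mm out along its +y; origin under its centre
- rinse_jar: bystander: glass jar with a steel cap, loose, 72 mm across, 100 mm high; origin under its centre
Mind the look-alikes: they are no part of the job. What is shaped like the foot_piece but pink or purple is not meant.

How it is judged:
By the outcome, as a careful person would: the job done as asked, in the order asked, and still so for the second after the job is handed in, with the robot touching nothing.
It also fails if it takes over 72 s, if anything falls off the work surface, if the arm or the gripper's body presses on something with over 40 N, if the wrist force passes 120 N, or if a joint passes its speed limit or range.

## Working session

There is one attempt and no reset: what is moved stays moved. The work goes in short steps, Python scripts to look and compute and a tool call to move; the robot and the scene stay as the last step left them, time stands still between calls to the robot, and variables do not carry over. Pictures are saved under pics/ and viewed, about 8 in all and at most 12, crops included, and the job is handed in when it is done.

Besides the shell and the picture viewer there is one more tool, called after "Call:" as name(argument=value, ...) on one line, values as JSON. arm_command: Moves the arm, as the interface text tells. Its arguments: {"type":"object","properties":{"commands":{"type":"array"}},"required":["commands"]}

```bash
mkdir -p pics; ls; cat > h.py <<'E'
from workcell import *
import numpy as np, cv2
from scipy.spatial.transform import Rotation as R
def snap(n,f=None):
    c=capture(n)
    if f: cv2.imwrite('pics/'+f,cv2.cvtColor(c['frame'],cv2.COLOR_RGB2BGR))
    return c
def Rm(c):
    r=np.array(c['rotation']); return r if r.shape==(3,3) else R.from_rotvec(r).as_matrix()
def ray(c,u,v):
    d=Rm(c)@np.linalg.inv(c['K'])@[u,v,1]; return np.array(c['xyz']),d/np.linalg.norm(d)
def onz(c,u,v,z):
    o,d=ray(c,u,v); return o+d*(z-o[2])/d[2]
def proj(c,p):
    q=np.array(c['K'])@(Rm(c).T@(np.array(p)-c['xyz'])); return q[:2]/q[2]
def two(c1,p1,c2,p2):
    o1,d1=ray(c1,*p1);o2,d2=ray(c2,*p2)
    s=np.linalg.lstsq(np.c_[d1,-d2],o2-o1,rcond=None)[0]; a=o1+d1*s[0];b=o2+d2*s[1]
    return (a+b)/2,np.linalg.norm(a-b)
E
python3 - <<'E'
from h import *
print(sense())
import workcell; print([x for x in dir(workcell) if x[0]!='_'])
for n in('top','side'):
    c=snap(n,n+'0.png'); print(c['xyz'],c['rotation'],c['K'])
try: print(grasp_offset)
except Exception as e: print(e)
E
```

```text
pics
{'time_s': 0.0, 'joints': array([ 1.19271437e+00,  2.63541451e-01, -4.89530866e-02,  1.25941781e+00,
       -1.36708167e-05,  1.41549346e+00]), 'qvel': array([-0.00011755, -0.00030211,  0.00030844, -0.00152043,  0.00108481,
       -0.00077229]), 'tau': array([-7.35581678e-03, -6.37607288e+01,  3.84566724e+01,  1.36821359e-02,
       -3.72211234e-04,  3.23047607e-05]), 'tool_pos': array([0.11589615, 0.51175094, 0.23080958]), 'orientation': array([ 2.45416641e+00,  1.96038739e+00, -1.51153305e-03]), 'contact_force': array([-0.6999724, -0.1823867, -0.3267806]), 'moment': array([ 0.01566184, -0.01443633, -0.01337797]), 'grip_width': 0.08536510440102643}
['Unreachable', 'capture', 'finish_job', 'grasp_offset', 'sense']
[0.17209157 0.02045461 1.8704427 ] [-2.14691938  2.10361636 -0.18261449] [[499.55593465   0.         252.92869744]
 [  0.         499.55593465 196.82853412]
 [  0.           0.           1.        ]]
[-0.02183614 -0.94800986  1.31156749] [-2.35637191  0.55852245 -0.23933902] [[485.63820456   0.         252.16950504]
 [  0.         485.63820456 191.26572601]
 [  0.           0.           1.        ]]
-0.0187
```

View pics/top0.png

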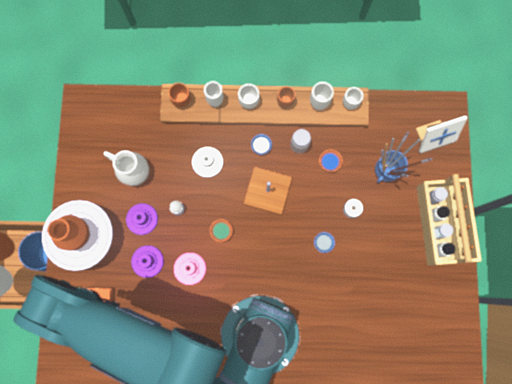

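View pics/side0.png

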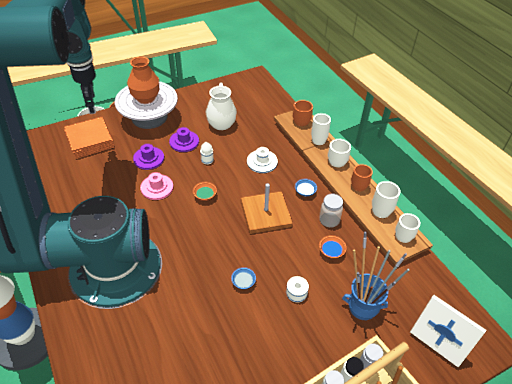

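```bash
python3 - <<'E'
from h import *
T=snap('top');S=snap('side')
def crop(c,u,v,r=26,k=8):
    f=c['frame'][v-r+6:v+r-6,u-r:u+r]; return cv2.resize(f,None,fx=5,fy=5,interpolation=cv2.INTER_CUBIC)
rows=[np.hstack([crop(T,*p) for p in((207,161),(268,190),(354,208))]),
      np.hstack([crop(S,*p) for p in((262,158),(267,206),(297,289))]),
      np.hstack([crop(T,177,207),crop(S,207,152),np.zeros((200,260,3),np.uint8)])]
cv2.imwrite('pics/crop.png',cv2.cvtColor(np.vstack(rows),cv2.COLOR_RGB2BGR))
def white(c,u,v,r,t=150):
    f=c['frame'].astype(int); m=((f.min(2)>t)).astype(np.uint8)
    q=np.zeros_like(m); q[v-r:v+r,u-r:u+r]=m[v-r:v+r,u-r:u+r]
    cs,_=cv2.findContours(q,cv2.RETR_EXTERNAL,cv2.CHAIN_APPROX_NONE)
    k=max(cs,key=cv2.contourArea); return cv2.fitEllipse(k),cv2.boundingRect(k)
for n,pt,ps,r in(('foot',(207,161),(262,158),22),('drum',(354,208),(297,289),16),('fin',(177,207),(207,152),16)):
    for c,p in((T,pt),(S,ps)):
        e,b=white(c,*p,r); print(n,np.round(e[0],1),np.round(e[1],1),b,[np.round(onz(c,*e[0],z),4)[:2] for z in(.006,.012,.046)])
# slab
for c,p in((T,(268,190)),(S,(266,212))):
    h=cv2.cvtColor(c['frame'],cv2.COLOR_RGB2HSV); u,v=p
    m=((h[...,2]>150)&(h[...,1]>90)).astype(np.uint8); q=np.zeros_like(m); q[v-30:v+30,u-30:u+30]=m[v-30:v+30,u-30:u+30]
    k=max(cv2.findContours(q,0,1)[0],key=cv2.contourArea); ra=cv2.minAreaRect(cv2.convexHull(k)); print('slab',ra,cv2.boundingRect(k),onz(c,*ra[0],.024))
E
```

```text
foot [206.9 161.5] [30.3 31.2] (191, 146, 32, 32) [array([0.6417, 0.2159]), array([0.6401, 0.2152]), array([0.6316, 0.2117])]
foot [261.8 159.6] [23.5 29.5] (247, 147, 31, 25) [array([0.6431, 0.2192]), array([0.64  , 0.2138]), array([0.6227, 0.1834])]
drum [353.1 207.6] [17.9 18.8] (344, 198, 19, 19) [array([ 0.4736, -0.3428]), array([ 0.4726, -0.3416]), array([ 0.4671, -0.335 ])]
drum [297.1 287.9] [21.2 24.6] (287, 276, 22, 25) [array([ 0.4774, -0.3276]), array([ 0.4751, -0.3304]), array([ 0.4621, -0.3466])]
fin [175.7 207.1] [12.6 13.1] (169, 201, 14, 13) [array([0.462 , 0.3273]), array([0.4611, 0.3263]), array([0.4558, 0.3207])]
fin [206.3 152.1] [11.6 21.2] (200, 142, 13, 22) [array([0.4684, 0.3511]), array([0.4661, 0.3451]), array([0.4534, 0.3113])]
slab ((267.5, 189.5), (59.0, 59.0), 90.0) (238, 160, 60, 60) [ 0.53305983 -0.01828765  0.024     ]
slab ((265.5, 211.5), (59.0, 59.0), 90.0) (236, 182, 60, 60) [ 0.52611886 -0.02856428  0.024     ]
```

View pics/crop.png

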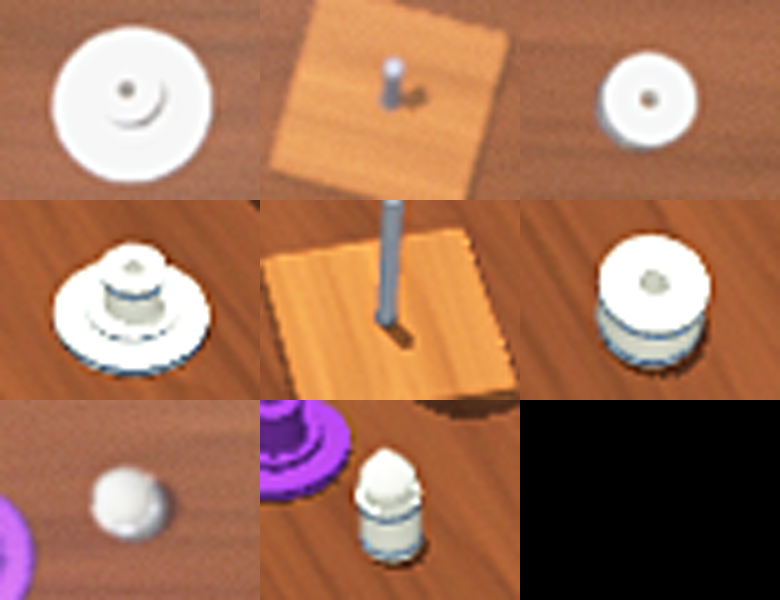

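```bash
cat >> h.py <<'E'
def Rt(az,lean=45):
    a=np.radians(az);l=np.radians(lean)
    z=np.array([np.cos(a)*np.sin(l),np.sin(a)*np.sin(l),-np.cos(l)]); x=np.array([np.sin(a),-np.cos(a),0])
    r=np.c_[x,np.cross(z,x),z]; n=R.from_rotvec(sense()['orientation']).as_matrix()
    return r if n[:,0]@x>0 else np.c_[-x,np.cross(z,-x),z]
def rel(grasp,az,lean=45):
    "grasp point target (world) -> turn deg, shift mm in tool frame now"
    s=sense(); n=R.from_rotvec(s['orientation']).as_matrix(); t=Rt(az,lean)
    p=np.array(grasp)-t[:,2]*grasp_offset
    print('turn',np.round(R.from_matrix(n.T@t).as_rotvec(degrees=True),1),'shift',np.round(n.T@(p-s['tool_pos'])*1000,1),'t',round(s['time_s'],2),'F',np.round(s['contact_force'],1),'w',round(s['grip_width'],4))
def gp():
    s=sense(); n=R.from_rotvec(s['orientation']).as_matrix(); return s['tool_pos']+n[:,2]*grasp_offset
E
python3 - <<'E'
from h import *
T=snap('top');S=snap('side')
for n,a,b,z in(('foot',(206,158.6),(262,151),.058),('drum',(353.2,207.4),(297.4,285.2),.046),('rodbase',(267.8,190.6),(265.6,210.2),.024)):
    print(n,two(T,a,S,b),onz(T,*a,z),onz(S,*b,z))
print('tip',onz(T,268.4,183,.150)) 
# finial: silhouette projection test
for p in((.4560,.322),(.46,.325)):
    print(p,[np.round(proj(c,(*p,z)),1) for c in(T,S) for z in(0,.05,.092)])
rel((.64,.213,.2),18.5)
E
```

```text
foot (array([0.63969139, 0.21431362, 0.05697086]), np.float64(0.00023932884935648163)) [0.63954357 0.21416973 0.058     ] [0.63902455 0.21337374 0.058     ]
drum (array([ 0.46904418, -0.33649155,  0.04067506]), np.float64(0.0009778689710906812)) [ 0.46771108 -0.33528251  0.046     ] [ 0.46747875 -0.33915454  0.046     ]
rodbase (array([ 0.53057736, -0.01981879,  0.01893304]), np.float64(0.0015072258815376836)) [ 0.52886544 -0.01948222  0.024     ] [ 0.52917497 -0.02357927  0.024     ]
tip [ 0.53177152 -0.0184436   0.15      ]
(0.456, 0.322) [array([177.3, 208.9]), array([175.2, 206.8]), array([173.3, 205. ]), array([206.5, 158.9]), array([205.8, 149.4]), array([205.2, 141.1])]
(0.46, 0.325) [array([176.5, 207.9]), array([174.4, 205.8]), array([172.6, 203.9]), array([207.1, 158.1]), array([206.4, 148.6]), array([205.8, 140.3])]
turn [-43.9  12.3 -29.6] shift [-168.9  588.4   44.4] t 0.3 F [-0.7  0.4  0.3] w 0.0852
```

Call:
arm_command(commands=[[[-8,2,-5],[-40,140,10],100],[[-16,4,-10],[-60,180,10],100],[[-22,6,-15],[-80,280,20],100],[[-30,8,-20],[-100,340,25],100],[[-36,10,-25],[-115,400,30],100]])

```text
time_s: 0.8
tool_pos: [0.3256, 0.3953, 0.2146]
orientation: [1.728, 2.09, 0.676]
contact_force: [1.7, 1.5, -0.6]
grip_width: 0.0855
```

```bash
python3 -c "
from h import *
rel((.639,.214,.14),18.5)"
```

```text
turn [-10.7   2.9  -6.8] shift [-241.3  190.8  225.2] t 0.8 F [ 1.7  1.5 -0.6] w 0.0855
```

Call:
arm_command(commands=[[[-6,2,-4],[-241,191,225],100],[[-10.7,3,-6.8],[-241,191,225],100],[[-10.7,3,-6.8],[-241,191,225],100],[[-10.7,3,-6.8],[-241,191,225],100],[[-10.7,3,-6.8],[-241,191,225],100]])

```text
time_s: 1.3
tool_pos: [0.5124, 0.2953, 0.1631]
orientation: [1.488, 2.071, 0.86]
contact_force: [0.3, 2.0, 0.2]
grip_width: 0.0855
```

```bash
python3 -c "
from h import *
rel((.639,.214,.14),18.5)"
```

```text
turn [ 0.1 -0.1  0. ] shift [-117.6   50.2  101.5] t 1.3 F [0.3 2.  0.2] w 0.0855
```

Call:
arm_command(commands=[[[0,0,0],[-118,50,102],100],[[0,0,0],[-118,50,102],100],[[0,0,0],[-118,50,102],100],[[0,0,0],[-118,50,102],100],[[0,0,0],[-118,50,102],100]])

```text
time_s: 1.8
tool_pos: [0.6533, 0.2164, 0.1254]
orientation: [1.491, 2.07, 0.858]
contact_force: [0.2, -0.4, 0.6]
grip_width: 0.0857
```

```bash
python3 -c "
from h import *
T=snap('top');S=snap('side')
a=T['frame'][110:210,150:270];b=S['frame'][90:190,200:320]
cv2.imwrite('pics/pre.png',cv2.cvtColor(cv2.resize(np.vstack([a,b]),None,fx=3,fy=3,interpolation=cv2.INTER_CUBIC),4))
rel((.639,.214,.1),18.5);rel((.639,.214,.047),18.5)"
```

```text
turn [-0.  -0.1  0. ] shift [ -0.1 -27.3  28.1] t 1.9 F [-0.5 -0.8  0.3] w 0.0855
turn [-0.  -0.1  0. ] shift [ -0.2 -64.8  65.5] t 1.9 F [-0.5 -0.8  0.3] w 0.0855
```

View pics/pre.png

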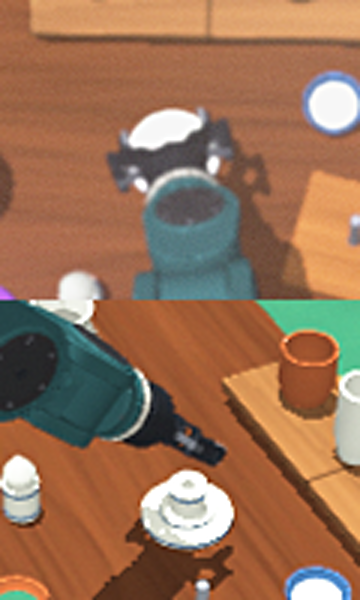

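The hand leans at 45° above the white foot piece (crop centre about (170,135) top, (187,510) side), with the fingers either side of the neck. Descending, then gripping.

Call:
arm_command(commands=[[[0,0,0],[0,-22,22],100],[[0,0,0],[0,-42,42],100],[[0,0,0],[0,-58,58],100],[[0,0,0],[0,-64.5,65],100],[[0,0,0],[0,-64.5,65],100]])

```text
time_s: 2.4
tool_pos: [0.6493, 0.2195, 0.0331]
orientation: [1.489, 2.075, 0.858]
contact_force: [-0.6, -0.8, 0.6]
grip_width: 0.0851
```

Call:
arm_command(commands=[[[0,0,0],[0,0,0],50],[[0,0,0],[0,0,0],45],[[0,0,0],[0,0,0],40],[[0,0,0],[0,0,0],30],[[0,0,0],[0,0,0],30]])

```text
time_s: 2.9
tool_pos: [0.6497, 0.2199, 0.0347]
orientation: [1.487, 2.074, 0.86]
contact_force: [-5.3, 0.2, 7.5]
grip_width: 0.047
```

```bash
python3 -c "
from h import *
T=snap('top');S=snap('side')
a=T['frame'][110:210,150:270];b=S['frame'][90:190,200:320]
cv2.imwrite('pics/grip1.png',cv2.cvtColor(cv2.resize(np.hstack([a,b]),None,fx=3,fy=3,interpolation=cv2.INTER_CUBIC),4))
print(gp());rel((.639,.214,.047),18.5)"
```

```text
[0.6371831  0.21555122 0.04791771]
turn [-0.  -0.3  0.1] shift [-2.1  0.2  1.5] t 3.0 F [-5.3 -0.3  8.5] w 0.0471
```

View pics/grip1.png

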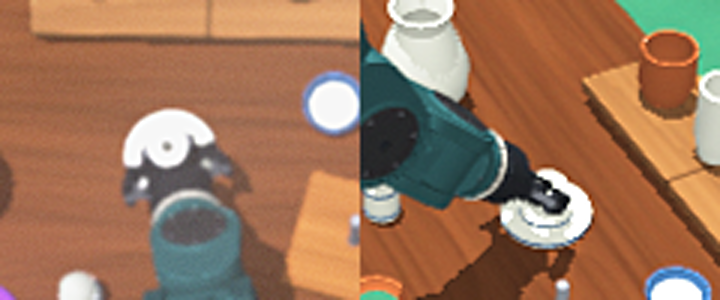

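Call:
arm_command(commands=[[[0,0,0],[0,7,-7],25],[[0,0,0],[0,25,-25],25],[[0,0,0],[0,55,-55],25],[[0,0,0],[0,85,-85],25],[[0,0,0],[0,110,-110],25]])

```text
time_s: 3.5
tool_pos: [0.6492, 0.2196, 0.1931]
orientation: [1.487, 2.073, 0.861]
contact_force: [0.3, 0.6, -4.1]
grip_width: 0.0469
```

```bash
python3 -c "
from h import *
print(gp());rel((.53,-.02,.24),-2)"
```

```text
[0.63669274 0.21528276 0.20633615]
turn [  0.  -14.7  14.6] shift [-193.1 -101.4 -149.6] t 3.5 F [ 0.3  0.6 -4.1] w 0.0469
```

Call:
arm_command(commands=[[[0,-1,1],[-8,10,-20],25],[[0,-3,3],[-30,5,-40],25],[[0,-6,6],[-65,-20,-65],25],[[0,-9,9],[-105,-50,-90],25],[[0,-12,12],[-145,-75,-120],25]])

```text
time_s: 4.0
tool_pos: [0.5681, 0.0474, 0.2232]
orientation: [1.74, 1.789, 0.742]
contact_force: [0.4, -1.0, -1.9]
grip_width: 0.0467
```

```bash
python3 -c "
from h import *
print(gp());rel((.53,-.02,.23),-2)"
```

```text
[0.55487245 0.04702428 0.23640089]
turn [-0.1 -2.7  2.5] shift [-67.2 -23.4 -14.5] t 4.0 F [ 0.4 -1.  -1.9] w 0.0467
```

Call:
arm_command(commands=[[[0,-1,1],[-30,-12,-7],25],[[0,-2,2],[-52,-20,-12],25],[[0,-2.7,2.5],[-65,-23,-14],25],[[0,-2.7,2.5],[-67,-23,-14.5],25],[[0,-2.7,2.5],[-67,-23,-14.5],25]])

```text
time_s: 4.5
tool_pos: [0.5433, -0.0202, 0.2173]
orientation: [1.787, 1.725, 0.713]
contact_force: [0.5, -0.2, -3.0]
grip_width: 0.0467
```

```bash
python3 -c "
from h import *
T=snap('top');S=snap('side')
print(gp())
h=(gp()+[.002,0,.011]); uT=np.round(proj(T,h)).astype(int); uS=np.round(proj(S,h-[0,0,.03])).astype(int); print(uT,uS)
f=lambda c,u:cv2.resize(c['frame'][u[1]-25:u[1]+25,u[0]-30:u[0]+30],None,fx=6,fy=6,interpolation=cv2.INTER_CUBIC)
cv2.imwrite('pics/over.png',cv2.cvtColor(np.hstack([f(T,uT),f(S,uS)]),4))"
```

```text
[ 0.53034187 -0.01920764  0.23042652]
[269 177] [268 171]
```

View pics/over.png

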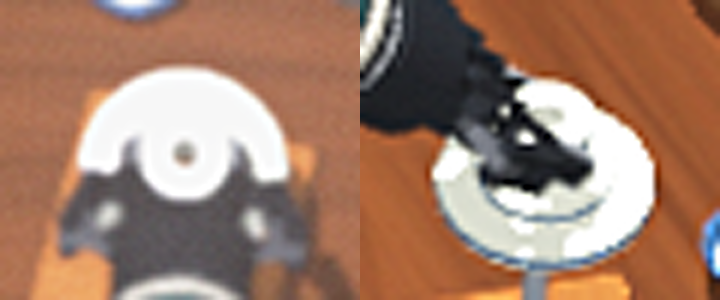

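```bash
python3 - <<'E'
from h import *
from scipy.optimize import least_squares
T=snap('top');S=snap('side'); g=gp(); print(g)
print('hole',onz(T,269.4,177.1,g[2]+.011))
for c,(u,v),nm in((T,(269,177),'T'),(S,(268,171),'S')):
    f=c['frame'].astype(int); m=np.zeros(f.shape[:2],np.uint8); m[v-25:v+25,u-30:u+30]=((f.min(2)>140)&(f[...,0]-f[...,2]<40))[v-25:v+25,u-30:u+30]
    k=cv2.convexHull(max(cv2.findContours(m,0,1)[0],key=cv2.contourArea))[:,0]
    k=k[k[:,1]<v+4] if nm=='T' else k[(k[:,1]>v-3)]
    for z in ((g[2]-.047+.012,) if nm=='T' else (g[2]-.047,g[2]-.035)):
        P=np.array([onz(c,*p,z)[:2] for p in k])
        r=least_squares(lambda q:np.hypot(*(P-q[:2]).T)-q[2],[.53,-.02,.058],loss='soft_l1',f_scale=.002); print(nm,z,r.x,len(P),np.round(np.abs(r.fun).max(),4))
E
```

```text
[ 0.53040617 -0.01909397  0.23032666]
hole [ 0.5328448  -0.01940656  0.24132666]
T 0.19532666454939668 [ 0.53518586 -0.01900173  0.05812085] 16 0.0035
S 0.18332666454939667 [ 0.53605973 -0.01657153  0.05940612] 14 0.0037
S 0.19532666454939665 [ 0.53012706 -0.02647608  0.05877298] 14 0.0037
```

```bash
python3 - <<'E'
from h import *
for z in(.205,.17,.13): rel((.5268,-.0192,z),-2)
E
```

```text
turn [-0.1 -0.   0.1] shift [ -0.2 -20.4  15.4] t 4.7 F [ 0.5  1.1 -4.3] w 0.0466
turn [-0.1 -0.   0.1] shift [ -0.2 -45.1  40.2] t 4.7 F [ 0.5  1.1 -4.3] w 0.0466
turn [-0.1 -0.   0.1] shift [ -0.2 -73.4  68.5] t 4.7 F [ 0.5  1.1 -4.3] w 0.0466
```

Call:
arm_command(commands=[[[0,0,0],[0,-14,9],25],[[0,0,0],[0,-20.5,15.5],25],[[0,0,0],[0,-29,24],25],[[0,0,0],[0,-37,32],25],[[0,0,0],[0,-45,40],25]])

```text
time_s: 5.2
tool_pos: [0.5401, -0.0188, 0.1565]
orientation: [1.785, 1.728, 0.714]
contact_force: [-0.0, 0.0, -2.9]
grip_width: 0.0469
```

```bash
python3 - <<'E'
from h import *
print(gp(),sense()['moment'])
for z in(.1,.078): rel((.5268,-.0192,z),-2)
E
```

```text
[ 0.52689901 -0.01839274  0.16977492] [ 0.01180814  1.08306727 -0.01490228]
turn [-0.1 -0.1  0.1] shift [ -0.8 -49.3  49.4] t 5.2 F [-0.   0.  -2.9] w 0.0469
turn [-0.1 -0.1  0.1] shift [ -0.8 -64.8  64.9] t 5.2 F [-0.   0.  -2.9] w 0.0469
```

Call:
arm_command(commands=[[[0,0,0],[0,-10,10],25],[[0,0,0],[0,-22,22],25],[[0,0,0],[0,-34,34],25],[[0,0,0],[0,-46,46],25],[[0,0,0],[0,-57,57],25]])

```text
time_s: 5.7
tool_pos: [0.5411, -0.0183, 0.0762]
orientation: [1.786, 1.73, 0.713]
contact_force: [-6.7, 0.6, 6.2]
grip_width: 0.0469
```

```bash
python3 - <<'E'
from h import *
print(gp(),sense()['moment'])
for z in(.076,.0715): rel((.5268,-.0192,z),-2)
E
```

```text
[ 0.52796593 -0.01792652  0.08944761] [-0.07738829  0.61985948 -0.04031366]
turn [-0.2 -0.1  0.1] shift [ -1.3 -10.2   8.7] t 5.7 F [-6.7  0.6  6.2] w 0.0469
turn [-0.2 -0.1  0.1] shift [ -1.3 -13.4  11.9] t 5.7 F [-6.7  0.6  6.2] w 0.0469
```

Call:
arm_command(commands=[[[0,0,0],[0,-1.5,-1.5],25],[[0,0,0],[0,-3.5,0.5],25],[[0,0,0],[0,-6,3],25],[[0,0,0],[0,-8,5],25],[[0,0,0],[0,-8,5],25]])

```text
time_s: 6.2
tool_pos: [0.5431, -0.0186, 0.0708]
orientation: [1.79, 1.735, 0.709]
contact_force: [0.1, -0.5, -3.1]
grip_width: 0.0468
```

```bash
python3 - <<'E'
from h import *
print(gp(),sense()['moment'])
for z in(.076,.0715): rel((.526,-.0185,z),-2)
T=snap('top');S=snap('side')
f=lambda c,u:cv2.resize(c['frame'][u[1]-25:u[1]+25,u[0]-30:u[0]+30],None,fx=6,fy=6,interpolation=cv2.INTER_CUBIC)
cv2.imwrite('pics/seat1.png',cv2.cvtColor(np.hstack([f(T,(268,188)),f(S,(268,203))]),4))
E
```

```text
[ 0.53004696 -0.01822355  0.08417369] [ 0.05681642  1.0803474  -0.06818067]
turn [-0.5 -0.1  0.1] shift [-0.5 -8.4  3. ] t 6.2 F [ 0.1 -0.5 -3.1] w 0.0468
turn [-0.5 -0.1  0.1] shift [ -0.5 -11.6   6.2] t 6.2 F [ 0.1 -0.5 -3.1] w 0.0468
```

View pics/seat1.png

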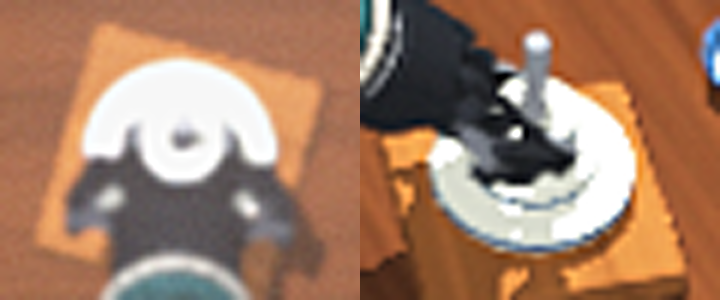

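```bash
python3 - <<'E'
from h import *
s=sense();print(np.round(s['joints'],3),np.round(s['qvel'],3),gp(),s['contact_force'])
print(R.from_rotvec(s['orientation']).as_matrix().round(3))
E
```

```text
[-0.275  0.204 -1.176 -0.57   0.17  -0.175] [-0.001  0.002 -0.002 -0.     0.001 -0.   ] [ 0.52993328 -0.01825364  0.08417962] [-0.13673177  0.37048255 -3.69911423]
[[ 0.031  0.713  0.7  ]
 [ 1.    -0.023 -0.022]
 [ 0.     0.7   -0.714]]
```

```bash
python3 - <<'E'
from h import *
for a in(-10,-18,-26,-34,-38):
    d=np.radians(a); rel((.5315-.0025*np.cos(d),-.0187-.0025*np.sin(d),.087),a)
E
```

```text
turn [-0.5 -5.8  5.8] shift [-1.9  1.4 -2.7] t 6.3 F [-0.1  0.4 -3.7] w 0.0466
turn [ -0.5 -11.4  11.5] shift [-3.4  1.2 -3. ] t 6.3 F [-0.1  0.4 -3.7] w 0.0466
turn [ -0.5 -17.   17.2] shift [-4.8  0.8 -3.3] t 6.3 F [-0.1  0.4 -3.7] w 0.0466
turn [ -0.5 -22.7  22.9] shift [-6.1  0.3 -3.8] t 6.3 F [-0.1  0.4 -3.7] w 0.0466
turn [ -0.5 -25.5  25.7] shift [-6.7  0.  -4.1] t 6.3 F [-0.1  0.4 -3.7] w 0.0466
```

Call:
arm_command(commands=[[[-0.5,-5.8,5.8],[-1.9,1.4,-2.7],25],[[-0.5,-11.4,11.4],[-3.4,1.2,-3],25],[[-0.5,-17,17],[-4.8,0.8,-3.3],25],[[-0.5,-22.7,22.9],[-6.1,0.3,-3.8],25],[[-0.5,-25.5,25.7],[-6.7,0,-4.1],25]])

```text
time_s: 6.8
tool_pos: [0.5403, -0.0244, 0.0743]
orientation: [2.158, 1.047, 0.435]
contact_force: [0.1, 0.0, -3.4]
grip_width: 0.0467
```

```bash
python3 - <<'E'
from h import *
s=sense();print(np.round(s['joints'],3),gp(),s['moment'])
for z in (.085,.078,.072):
    a=-38;d=np.radians(a); rel((.5315-.0025*np.cos(d),-.0187-.0025*np.sin(d),z),a)
E
```

```text
[ 0.05   0.245 -1.015 -0.336 -0.484  0.552] [ 0.52988139 -0.01621839  0.08755998] [ 0.6413046   0.84788328 -0.02244693]
turn [ 0.1  0.1 -0.2] shift [-0.9 -1.6  2. ] t 6.8 F [ 0.1  0.  -3.4] w 0.0467
turn [ 0.1  0.1 -0.2] shift [-0.9 -6.6  7. ] t 6.8 F [ 0.1  0.  -3.4] w 0.0467
turn [ 0.1  0.1 -0.2] shift [ -0.9 -10.8  11.2] t 6.8 F [ 0.1  0.  -3.4] w 0.0467
```

Call:
arm_command(commands=[[[0,0,0],[-0.5,-4,4],25],[[0,0,0],[-0.9,-7,7],25],[[0,0,0],[-0.9,-9,9],25],[[0,0,0],[-0.9,-10.5,10.5],25],[[0,0,0],[-0.9,-10.5,10.5],25]])

```text
time_s: 7.3
tool_pos: [0.5394, -0.0255, 0.0591]
orientation: [2.159, 1.048, 0.434]
contact_force: [0.0, 0.1, -4.2]
grip_width: 0.0468
```

```bash
python3 - <<'E'
from h import *
s=sense();print(gp(),s['moment'],s['contact_force'])
E
```

```text
[ 0.52903184 -0.01732228  0.07227799] [0.62883449 0.84517048 0.0607252 ] [ 0.0388783   0.09900591 -4.20381076]
```

Still hanging free; step down in 0.7 mm rows.

Call:
arm_command(commands=[[[0,0,0],[0,-0.5,0.5],25],[[0,0,0],[0,-1,1],25],[[0,0,0],[0,-1.4,1.4],25],[[0,0,0],[0,-1.8,1.8],25],[[0,0,0],[0,-1.8,1.8],25]])

```text
time_s: 7.8
tool_pos: [0.5404, -0.0261, 0.0587]
orientation: [2.156, 1.044, 0.437]
contact_force: [-13.0, 3.7, 25.0]
grip_width: 0.0467
```

Call:
arm_command(commands=[[[0,0,0],[0,0.3,-0.3],25],[[0,0,0],[0,0.3,-0.3],50],[[0,0,0],[0,0.3,-0.3],58],[[0,0,0],[0,0.3,-0.3],75],[[0,0,0],[0,0.3,-0.3],100]])

```text
time_s: 8.3
tool_pos: [0.5405, -0.0261, 0.0591]
orientation: [2.155, 1.044, 0.437]
contact_force: [0.4, -0.3, 0.1]
grip_width: 0.0766
```

```bash
python3 - <<'E'
from h import *
s=sense();print(gp(),s['moment'],s['contact_force'],s['grip_width'])
T=snap('top');S=snap('side')
f=lambda c,u:cv2.resize(c['frame'][u[1]-25:u[1]+25,u[0]-30:u[0]+30],None,fx=6,fy=6,interpolation=cv2.INTER_CUBIC)
cv2.imwrite('pics/seat2.png',cv2.cvtColor(np.hstack([f(T,(268,188)),f(S,(268,203))]),4))
E
```

```text
[ 0.53007254 -0.01789022  0.0722634 ] [0.41294915 0.4768958  0.02644147] [ 0.42469962 -0.29473208  0.06744676] 0.07658394024685213
```

View pics/seat2.png

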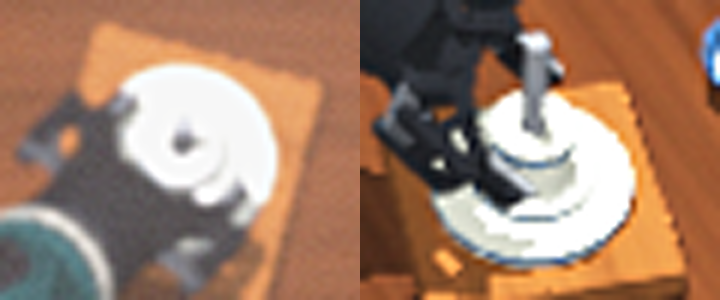

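Call:
arm_command(commands=[[[0,0,0],[0,0,-15],100],[[0,0,0],[0,0,-45],100],[[0,0,0],[0,0,-80],100],[[0,0,0],[0,0,-120],100],[[0,0,0],[0,0,-140],100]])

```text
time_s: 8.9
tool_pos: [0.4612, 0.0363, 0.1596]
orientation: [2.155, 1.044, 0.44]
contact_force: [0.4, 0.3, -0.2]
grip_width: 0.0853
```

```bash
python3 - <<'E'
from h import *
s=sense();print(gp(),np.round(s['joints'],2))
T=snap('top');S=snap('side')
print('pot top',onz(T,391,166,.11),'pot side',onz(S,368,285,.11))
print('brush',two(T,(376,183),S,(362,238)))
rel((.4678,-.337,.16),-35,30)
# seated foot measure: hole
E
```

```text
[0.45072584 0.04450305 0.17277367] [ 0.25 -0.01 -0.93  0.1  -0.6   0.75]
pot top [ 0.61168159 -0.46156005  0.11      ] pot side [ 0.62377632 -0.4592409   0.11      ]
brush (array([ 0.55583661, -0.38958712,  0.27754242]), np.float64(0.09580088833633973))
turn [15.4  1.8 -2.7] shift [-289.8  161.2  184.5] t 9.0 F [ 0.6 -0.2 -0.4] w 0.0852
```

Call:
arm_command(commands=[[[0,0,0],[0,30,-30],100],[[2,0,0],[-30,65,-35],100],[[6,0,0],[-70,85,-5],100],[[9,1,-1],[-110,105,25],100],[[12,1,-2],[-150,125,60],100]])

```text
time_s: 9.5
tool_pos: [0.4683, -0.1076, 0.2141]
orientation: [2.303, 1.17, 0.355]
contact_force: [1.1, 0.5, -1.2]
grip_width: 0.0856
```

```bash
python3 - <<'E'
from h import *
s=sense();print(gp(),np.round(s['joints'],2))
rel((.4678,-.337,.12),-35,30)
E
```

```text
[ 0.45983534 -0.10132834  0.22954597] [-0.28 -0.13 -0.74  0.4  -0.2   0.3 ]
turn [ 4.3  0.9 -0.9] shift [-184.7   56.9  173.2] t 9.5 F [ 1.1  0.5 -1.2] w 0.0856
```

Call:
arm_command(commands=[[[1,0,0],[-35,12,34],100],[[2,0.5,-0.5],[-70,23,68],100],[[3,0.9,-0.9],[-105,34,100],100],[[4,0.9,-0.9],[-142,45,135],100],[[4.3,0.9,-0.9],[-172,54,163],100]])

```text
time_s: 10.0
tool_pos: [0.4758, -0.3307, 0.1086]
orientation: [2.359, 1.226, 0.329]
contact_force: [1.6, 0.2, -0.2]
grip_width: 0.0852
```

```bash
python3 - <<'E'
from h import *
s=sense();print(gp(),np.round(s['joints'],2))
rel((.4678,-.337,.09),-35,30); rel((.4678,-.337,.034),-35,30)
E
```

```text
[ 0.46816826 -0.32538041  0.12478906] [-0.79  0.16 -0.74  0.16  0.09 -0.16]
turn [-0.  -0.  -0.1] shift [ -9.8 -11.8  33.3] t 10.0 F [ 1.6  0.2 -0.2] w 0.0852
turn [-0.  -0.  -0.1] shift [ -9.8 -39.8  81.8] t 10.0 F [ 1.6  0.2 -0.2] w 0.0852
```

Call:
arm_command(commands=[[[0,0,0],[-9.8,-2,10],100],[[0,0,0],[-9.8,-12,33],100],[[0,0,0],[-9.8,-24,55],100],[[0,0,0],[-9.8,-35,73],100],[[0,0,0],[-9.8,-39.5,81],100]])

```text
time_s: 10.5
tool_pos: [0.4741, -0.3421, 0.0155]
orientation: [2.363, 1.227, 0.328]
contact_force: [-0.3, -0.1, -0.0]
grip_width: 0.0854
```

Call:
arm_command(commands=[[[0,0,0],[0,0,0],75],[[0,0,0],[0,0,0],68],[[0,0,0],[0,0,0],62],[[0,0,0],[0,0,0],50],[[0,0,0],[0,0,0],50]])

```text
time_s: 11.0
tool_pos: [0.4741, -0.3423, 0.0158]
orientation: [2.362, 1.227, 0.328]
contact_force: [0.5, -0.7, -1.6]
grip_width: 0.0627
```

```bash
python3 - <<'E'
from h import *
s=sense();print(gp(),np.round(s['joints'],2),s['contact_force'],s['grip_width'])
T=snap('top');S=snap('side')
f=lambda c,u:cv2.resize(c['frame'][u[1]-25:u[1]+25,u[0]-30:u[0]+30],None,fx=6,fy=6,interpolation=cv2.INTER_CUBIC)
cv2.imwrite('pics/grip2.png',cv2.cvtColor(np.hstack([f(T,(354,208)),f(S,(297,285))]),4))
E
```

```text
[ 0.46652425 -0.33694491  0.03206218] [-0.81  0.32 -0.87 -0.14  0.1  -0.18] [ 0.48126783 -0.74565834 -1.56326451] 0.06272899171549232
```

View pics/grip2.png

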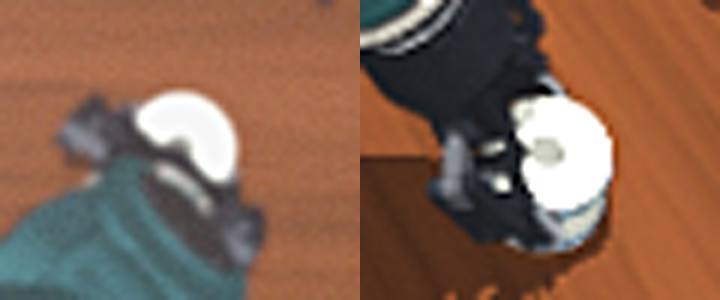

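Call:
arm_command(commands=[[[0,0,0],[0,5,-8],50],[[0,0,0],[0,17,-30],50],[[0,0,0],[0,40,-69],50],[[0,0,0],[0,62,-108],50],[[0,0,0],[0,85,-147],50]])

```text
time_s: 11.6
tool_pos: [0.4741, -0.3422, 0.1876]
orientation: [2.362, 1.227, 0.328]
contact_force: [1.5, -1.3, -3.6]
grip_width: 0.063
```

```bash
python3 - <<'E'
from h import *
s=sense();print(gp(),np.round(s['joints'],2),s['contact_force'],s['grip_width'])
rel((.50,-.12,.225),-25,30);rel((.53,-.0187,.215),-20,30)
E
```

```text
[ 0.4665108  -0.33688522  0.20381077] [-0.81  0.07 -0.58  0.41  0.1  -0.18] [ 1.45995338 -1.26044026 -3.64569116] 0.06303409789445524
turn [-0.2  5.  -8.8] shift [198.4 -74.1 -66.6] t 11.6 F [ 1.5 -1.3 -3.6] w 0.063
turn [ -0.2   7.5 -13.1] shift [ 299.3 -108.5  -74.7] t 11.6 F [ 1.5 -1.3 -3.6] w 0.063
```

Call:
arm_command(commands=[[[0,1,-2],[25,-5,-20],50],[[0,2,-4],[65,-18,-40],50],[[0,3.5,-6],[110,-36,-55],50],[[0,4.5,-8],[155,-54,-65],50],[[0,5,-9],[198,-72,-70],50]])

```text
time_s: 12.1
tool_pos: [0.5083, -0.1226, 0.2138]
orientation: [2.253, 1.443, 0.384]
contact_force: [0.9, -0.4, -3.5]
grip_width: 0.0631
```

```bash
python3 - <<'E'
from h import *
print(gp());rel((.53,-.0187,.222),-20,30)
E
```

```text
[ 0.49979407 -0.1186636   0.22997845]
turn [-0.1  2.4 -4.1] shift [104.2 -16.4  -0.4] t 12.1 F [ 0.9 -0.4 -3.5] w 0.0631
```

Call:
arm_command(commands=[[[0,1,-1],[30,-5,0],50],[[0,2,-3],[65,-10,0],50],[[0,2.4,-4.1],[95,-15,0],50],[[0,2.4,-4.1],[104,-16.4,0],50],[[0,2.4,-4.1],[104,-16.4,0],50]])

```text
time_s: 12.6
tool_pos: [0.5389, -0.0211, 0.2053]
orientation: [2.198, 1.542, 0.411]
contact_force: [0.2, -1.6, -2.4]
grip_width: 0.0632
```

```bash
python3 - <<'E'
from h import *
T=snap('top');S=snap('side')
g=gp();print(g)
h=g+[0,0,.014]; uT=np.round(proj(T,h)).astype(int); uS=np.round(proj(S,h-[0,0,.02])).astype(int); print(uT,uS)
f=lambda c,u:cv2.resize(c['frame'][u[1]-25:u[1]+25,u[0]-30:u[0]+30],None,fx=6,fy=6,interpolation=cv2.INTER_CUBIC)
cv2.imwrite('pics/over2.png',cv2.cvtColor(np.hstack([f(T,uT),f(S,uS)]),4))
E
```

```text
[ 0.52991621 -0.01938731  0.22169022]
[269 178] [268 170]
```

View pics/over2.png

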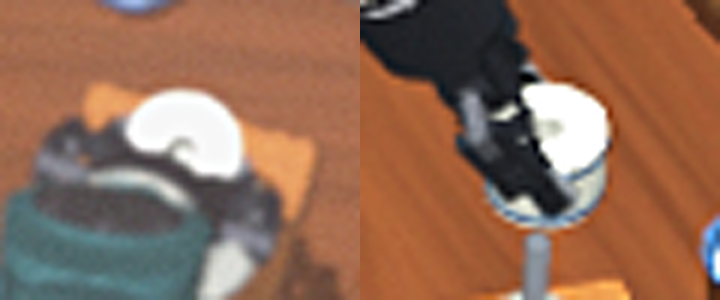

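```bash
python3 - <<'E'
from h import *
from scipy.optimize import least_squares
T=snap('top');S=snap('side'); g=gp(); z=g[2]+.014
print(g,'hole T',onz(T,269.1,177.6,z),'S',onz(S,269.75,165.75,z),two(T,(269.1,177.6),S,(269.75,165.75)))
u,v=269,178
f=T['frame'].astype(int); m=np.zeros(f.shape[:2],np.uint8); m[v-25:v+6,u-30:u+30]=((f.min(2)>140)&(f[...,0]-f[...,2]<40))[v-25:v+6,u-30:u+30]
k=cv2.convexHull(max(cv2.findContours(m,0,1)[0],key=cv2.contourArea))[:,0]; k=k[k[:,1]<v-1]
P=np.array([onz(T,*p,z)[:2] for p in k])
print(least_squares(lambda q:np.hypot(*(P-q).T)-.032,[.53,-.02],loss='soft_l1',f_scale=.002).x,len(P))
E
```

```text
[ 0.52990439 -0.01990314  0.22179943] hole T [ 0.53233637 -0.01856354  0.23579943] S [ 0.53571146 -0.0215032   0.23579943] (array([ 0.53481035, -0.01925889,  0.23349757]), np.float64(0.004042821191384027))
[ 0.53436106 -0.0190877 ] 8
```

```bash
python3 - <<'E'
from h import *
for z in(.19,.165,.125): rel((.5284,-.0192,z),-20,30)
E
```

```text
turn [-0.1  0.1 -0. ] shift [  0.2 -17.3  26.7] t 12.8 F [ 1.   0.4 -2.1] w 0.0633
turn [-0.1  0.1 -0. ] shift [  0.2 -29.7  48.4] t 12.8 F [ 1.   0.4 -2.1] w 0.0633
turn [-0.1  0.1 -0. ] shift [  0.2 -49.7  83.1] t 12.8 F [ 1.   0.4 -2.1] w 0.0633
```

Call:
arm_command(commands=[[[0,0,0],[0.2,-10,14],50],[[0,0,0],[0.2,-17.3,26.7],50],[[0,0,0],[0.2,-22,34.5],50],[[0,0,0],[0.2,-26,41.5],50],[[0,0,0],[0.2,-29.7,48.4],50]])

```text
time_s: 13.3
tool_pos: [0.5374, -0.0228, 0.1486]
orientation: [2.199, 1.537, 0.411]
contact_force: [0.6, 0.4, -2.5]
grip_width: 0.0628
```

```bash
python3 - <<'E'
from h import *
s=sense();print(gp(),s['moment'],np.round(s['joints'],2))
for z in(.14,.12,.115): rel((.5284,-.0192,z),-20,30)
E
```

```text
[ 0.52863502 -0.01961254  0.1648408 ] [ 0.18404968  0.62585082 -0.0018026 ] [-0.14  0.05 -0.73  0.28 -0.11  0.19]
turn [-0.1  0.1 -0.1] shift [  0.3 -12.7  21.3] t 13.3 F [ 0.6  0.4 -2.5] w 0.0628
turn [-0.1  0.1 -0.1] shift [  0.4 -22.7  38.7] t 13.3 F [ 0.6  0.4 -2.5] w 0.0628
turn [-0.1  0.1 -0.1] shift [  0.4 -25.2  43. ] t 13.3 F [ 0.6  0.4 -2.5] w 0.0628
```

Threaded with no contact (21 mm of rod in the bore). Continuing down.

Call:
arm_command(commands=[[[0,0,0],[0.3,-6,10],50],[[0,0,0],[0.3,-12,20],50],[[0,0,0],[0.3,-17,29],50],[[0,0,0],[0.3,-22,37.5],50],[[0,0,0],[0.3,-22.7,38.7],50]])

```text
time_s: 13.8
tool_pos: [0.5367, -0.0225, 0.1028]
orientation: [2.2, 1.538, 0.409]
contact_force: [0.4, -0.6, -2.0]
grip_width: 0.0629
```

```bash
python3 - <<'E'
from h import *
s=sense();print(gp(),s['moment'],s['contact_force'])
E
```

```text
[ 0.52798308 -0.01925958  0.11897121] [ 0.19373711  0.64050775 -0.01867898] [ 0.39354429 -0.58775568 -1.97656738]
```

Call:
arm_command(commands=[[[0,0,0],[0,-0.9,1.5],50],[[0,0,0],[0,-1.5,2.6],50],[[0,0,0],[0,-1.9,3.3],50],[[0,0,0],[0,-2.1,3.7],50],[[0,0,0],[0,-2.1,3.7],50]])

```text
time_s: 14.3
tool_pos: [0.5368, -0.0225, 0.0987]
orientation: [2.2, 1.538, 0.41]
contact_force: [-0.0, 0.1, -2.8]
grip_width: 0.0632
```

Call:
arm_command(commands=[[[0,0,0],[0,-0.3,0.5],50],[[0,0,0],[0,-0.5,0.8],50],[[0,0,0],[0,-0.6,1.1],50],[[0,0,0],[0,-0.6,1.1],50]])

```text
time_s: 14.7
tool_pos: [0.5369, -0.0225, 0.0974]
orientation: [2.2, 1.538, 0.41]
contact_force: [0.1, 0.7, -3.3]
grip_width: 0.0629
```

Call:
arm_command(commands=[[[0,0,0],[0,-0.3,0.5],50],[[0,0,0],[0,-0.5,0.9],50],[[0,0,0],[0,-0.8,1.3],50],[[0,0,0],[0,-0.8,1.3],50]])

```text
time_s: 15.1
tool_pos: [0.5372, -0.0226, 0.0964]
orientation: [2.199, 1.537, 0.411]
contact_force: [-3.1, 0.4, 5.7]
grip_width: 0.0628
```

Call:
arm_command(commands=[[[0,0,0],[0,-0.2,0.4],50],[[0,0,0],[0,-0.4,0.7],50],[[0,0,0],[0,-0.6,1],50],[[0,0,0],[0,-0.6,1],50]])

```text
time_s: 15.5
tool_pos: [0.5381, -0.0227, 0.0964]
orientation: [2.198, 1.535, 0.413]
contact_force: [-7.9, 1.2, 14.2]
grip_width: 0.0628
```

Call:
arm_command(commands=[[[0,0,0],[0,0.2,-0.3],50],[[0,0,0],[0,0.2,-0.3],75],[[0,0,0],[0,0.2,-0.3],85],[[0,0,0],[0,0.2,-0.3],100],[[0,0,0],[0,0.2,-0.3],100]])

```text
time_s: 16.0
tool_pos: [0.5382, -0.0227, 0.0968]
orientation: [2.198, 1.535, 0.413]
contact_force: [0.3, -1.0, -0.2]
grip_width: 0.0853
```

```bash
python3 - <<'E'
from h import *
s=sense();print(gp(),s['moment'],s['contact_force'],s['grip_width'])
E
```

```text
[ 0.52940503 -0.01951965  0.1129562 ] [ 0.17926632  0.3897624  -0.07038431] [ 0.34936969 -1.04188773 -0.15216151] 0.08525487877891967
```

Call:
arm_command(commands=[[[0,0,0],[0,0,-15],100],[[0,0,0],[0,0,-45],100],[[0,0,0],[0,0,-85],100],[[0,0,0],[0,0,-125],100],[[0,0,0],[0,0,-135],100]])

```text
time_s: 16.5
tool_pos: [0.4745, 0.001, 0.2173]
orientation: [2.194, 1.533, 0.417]
contact_force: [0.2, 0.2, -1.2]
grip_width: 0.0852
```

```bash
python3 - <<'E'
from h import *
s=sense();print(gp(),np.round(s['joints'],2))
T=snap('top');S=snap('side')
f=lambda c,u:cv2.resize(c['frame'][u[1]-25:u[1]+25,u[0]-30:u[0]+30],None,fx=6,fy=6,interpolation=cv2.INTER_CUBIC)
cv2.imwrite('pics/drum.png',cv2.cvtColor(np.vstack([np.hstack([f(T,(268,186)),f(S,(268,195))]),np.hstack([f(T,(176,207)),f(S,(207,152))])]),4))
rel((.458,.3235,.15),10,45);rel((.45,.15,.23),0,40)
for p in((142,218),(147,261),(190,268)): print(onz(T,*p,.03))
E
```

```text
[0.46565414 0.00418948 0.23339965] [-0.09 -0.13 -0.69  0.5  -0.13  0.22]
turn [-14.4  18.4 -23.9] shift [ 303.9 -139.3    9.5] t 16.6 F [ 0.  -0.2 -1.1] w 0.0858
turn [ -9.6  11.5 -16.5] shift [135.7 -54.6 -32.5] t 16.6 F [ 0.  -0.2 -1.1] w 0.0858
[0.41464866 0.44671894 0.03      ]
[0.25637949 0.41884275 0.03      ]
[0.23424857 0.26020576 0.03      ]
```

View pics/drum.png

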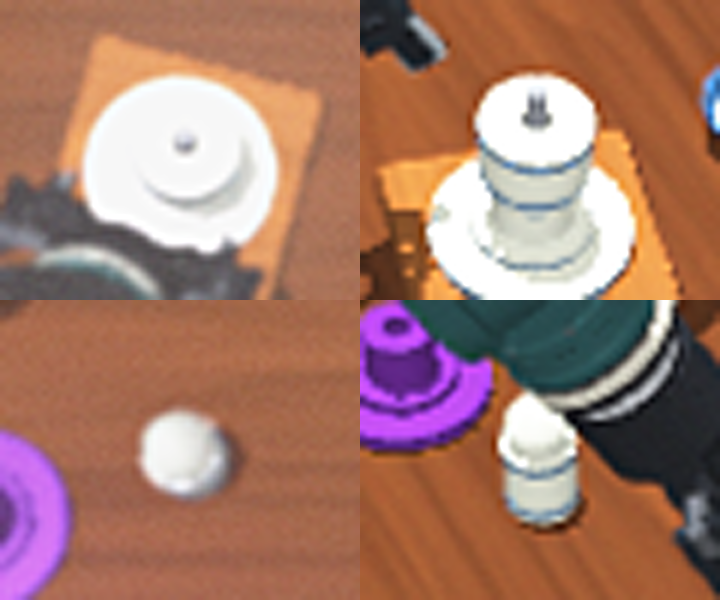

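Call:
arm_command(commands=[[[-3,4,-5],[40,-15,-10],100],[[-6,8,-10],[85,-32,-18],95],[[-9,11,-15],[130,-50,-22],85],[[-11,14,-19],[175,-68,-24],80],[[-13,17,-22],[220,-85,-24],80]])

```text
time_s: 17.1
tool_pos: [0.4697, 0.2385, 0.1915]
orientation: [1.67, 1.911, 0.772]
contact_force: [1.5, -0.9, 0.1]
grip_width: 0.0682
```

```bash
python3 - <<'E'
from h import *
s=sense();print(gp(),np.round(s['joints'],2))
T=snap('top');print('rodtip',onz(T,268.4,183.9,.15))
rel((.456,.322,.15),10,45)
E
```

```text
[0.45688331 0.23664847 0.20506069] [ 0.42 -0.08 -0.91 -0.   -0.19  0.21]
rodtip [ 0.52854145 -0.01849306  0.15      ]
turn [-1.3  0.9 -1.6] shift [ 80.4 -28.5  46.8] t 17.15 F [-1.5 -1.1 -2.1] w 0.0684
```

Call:
arm_command(commands=[[[0,0,0],[35,-5,8],80],[[-1,0.5,-1],[65,-16,28],80],[[-1.3,0.9,-1.6],[80,-28,46],80],[[-1.3,0.9,-1.6],[80.4,-28.5,46.8],80],[[-1.3,0.9,-1.6],[80.4,-28.5,46.8],80]])

```text
time_s: 17.65
tool_pos: [0.4686, 0.3237, 0.135]
orientation: [1.62, 1.934, 0.795]
contact_force: [0.1, -1.0, 1.5]
grip_width: 0.0683
```

```bash
python3 - <<'E'
from h import *
s=sense();print(gp(),np.round(s['joints'],2))
rel((.456,.322,.09),10,45);rel((.456,.322,.035),10,45)
T=snap('top');S=snap('side')
# hand mask vs finial: bounds of white near expected
for c,u,v in((T,175,206),(S,206,150)):
    f=c['frame'].astype(int); m=np.zeros(f.shape[:2],np.uint8); m[v-14:v+16,u-12:u+12]=((f.min(2)>130)&(f[...,0]-f[...,2]<40))[v-14:v+16,u-12:u+12]
    print([ (cv2.boundingRect(k),cv2.contourArea(k)) for k in cv2.findContours(m,0,1)[0] if cv2.contourArea(k)>5])
E
```

```text
[0.45556882 0.32145875 0.14823148] [ 0.61  0.12 -0.94 -0.21 -0.3   0.32]
turn [-0.2  0.1  0.1] shift [  0.6 -40.6  41.7] t 17.65 F [ 0.1 -1.   1.5] w 0.0683
turn [-0.2  0.1  0.1] shift [  0.7 -79.4  80.7] t 17.65 F [ 0.1 -1.   1.5] w 0.0683
[((170, 197, 13, 13), 60.5)]
[((200, 142, 13, 22), 181.0)]
```

Call:
arm_command(commands=[[[0,0,0],[0.7,-22,22],80],[[0,0,0],[0.7,-44,45],80],[[0,0,0],[0.7,-62,63],80],[[0,0,0],[0.7,-76,77],80],[[0,0,0],[0.7,-79,80],80]])

```text
time_s: 18.25
tool_pos: [0.4699, 0.3233, 0.0234]
orientation: [1.622, 1.93, 0.796]
contact_force: [-0.2, 0.5, -0.2]
grip_width: 0.0678
```

```bash
python3 - <<'E'
from h import *
s=sense();print(gp(),np.round(s['joints'],2),s['contact_force'])
rel((.456,.322,.035),10,45)
E
```

```text
[0.45691803 0.3210096  0.03661437] [ 0.61  0.4  -1.12 -0.68 -0.3   0.32] [-0.17766906  0.46055046 -0.22300173]
turn [-0.1  0.1 -0. ] shift [ 1.2 -1.6  0.6] t 18.25 F [-0.2  0.5 -0.2] w 0.0678
```

Call:
arm_command(commands=[[[0,0,0],[0.8,-1,0.5],55],[[0,0,0],[0.8,-1,0.5],48],[[0,0,0],[0.8,-1,0.5],42],[[0,0,0],[0.8,-1,0.5],30],[[0,0,0],[0.8,-1,0.5],25]])

```text
time_s: 18.75
tool_pos: [0.4699, 0.3242, 0.0234]
orientation: [1.621, 1.929, 0.798]
contact_force: [-3.7, -0.8, 9.2]
grip_width: 0.0451
```

```bash
python3 - <<'E'
from h import *
s=sense();print(gp(),np.round(s['joints'],2),s['contact_force'],s['grip_width'])
S=snap('side');cv2.imwrite('pics/x.png',S['frame'][120:180,170:250])
c,u,v=S,206,150
f=c['frame'].astype(int); m=np.zeros(f.shape[:2],np.uint8); m[v-14:v+16,u-12:u+12]=((f.min(2)>130)&(f[...,0]-f[...,2]<40))[v-14:v+16,u-12:u+12]
print([ (cv2.boundingRect(k),cv2.contourArea(k)) for k in cv2.findContours(m,0,1)[0] if cv2.contourArea(k)>5])
E
```

```text
[0.45683076 0.32197535 0.03657736] [ 0.61  0.4  -1.12 -0.68 -0.31  0.32] [-3.67954321 -0.84499602  9.23498226] 0.04513638701565544
[((202, 159, 10, 5), 5.5), ((200, 142, 15, 14), 72.0)]
```

Call:
arm_command(commands=[[[0,0,0],[0,6,-6],25],[[0,0,0],[0,25,-25],25],[[0,0,0],[0,55,-55],25],[[0,0,0],[0,88,-88],25],[[0,0,0],[0,120,-120],25]])

```text
time_s: 19.3
tool_pos: [0.469, 0.3239, 0.1953]
orientation: [1.621, 1.929, 0.798]
contact_force: [0.3, 0.1, -4.5]
grip_width: 0.0451
```

```bash
python3 - <<'E'
from h import *
s=sense();print(gp(),np.round(s['joints'],2),s['contact_force'],s['grip_width'])
rel((.5285,-.0192,.225),-20,45)
E
```

```text
[0.45592794 0.32166295 0.20847962] [ 0.61  0.02 -0.82 -0.   -0.31  0.32] [ 0.25239688  0.08035039 -4.52881859] 0.04508623509805834
turn [ -0.  -21.1  21.2] shift [-354.9   19.4   -3.6] t 19.3 F [ 0.3  0.1 -4.5] w 0.0451
```

Call:
arm_command(commands=[[[0,-1,1],[-15,12,-12],25],[[0,-4,4],[-55,15,-15],25],[[0,-7,7],[-98,18,-15],25],[[0,-10,10],[-140,20,-14],25],[[0,-13,13],[-180,22,-12],25]])

```text
time_s: 19.8
tool_pos: [0.5064, 0.1462, 0.2197]
orientation: [1.868, 1.606, 0.665]
contact_force: [1.2, -0.0, -1.7]
grip_width: 0.0445
```

```bash
python3 - <<'E'
from h import *
print(gp());rel((.5285,-.0192,.23),-20,45)
E
```

```text
[0.49331414 0.14818633 0.23292108]
turn [ 0.  -8.   8.1] shift [-162.8   40.    44.4] t 19.8 F [ 1.2 -0.  -1.7] w 0.0445
```

Call:
arm_command(commands=[[[0,-2,2],[-40,10,11],25],[[0,-4,4],[-82,20,22],25],[[0,-6,6],[-122,30,33],25],[[0,-7.5,7.5],[-152,38,41],25],[[0,-8,8],[-162,40,44],25]])

```text
time_s: 20.3
tool_pos: [0.5408, -0.0254, 0.2172]
orientation: [1.996, 1.394, 0.577]
contact_force: [0.0, 1.0, -1.9]
grip_width: 0.0447
```

```bash
python3 - <<'E'
from h import *
T=snap('top');S=snap('side')
g=gp();print(g,sense()['contact_force'])
rel((.5285,-.0192,.23),-20,45)
h=g; uT=np.round(proj(T,h+[0,0,.03])).astype(int); uS=np.round(proj(S,h-[0,0,.01])).astype(int); print(uT,uS)
for n,c,(u,v) in (('T',T,uT),('S',S,uS)):
    f=c['frame'].astype(int); m=np.zeros(f.shape[:2],np.uint8); m[v-22:v+22,u-14:u+14]=((f.min(2)>130)&(f[...,0]-f[...,2]<40))[v-22:v+22,u-14:u+14]
    print(n,[ (cv2.boundingRect(k),cv2.contourArea(k)) for k in cv2.findContours(m,0,1)[0] if cv2.contourArea(k)>5])
f=lambda c,u:cv2.resize(c['frame'][u[1]-25:u[1]+25,u[0]-30:u[0]+30],None,fx=6,fy=6,interpolation=cv2.INTER_CUBIC)
cv2.imwrite('pics/over3.png',cv2.cvtColor(np.hstack([f(T,uT),f(S,uS)]),4))
E
```

```text
[ 0.52809138 -0.01931839  0.22998904] [-0.46209018  1.11513401 -2.36751641]
turn [-0.   0.1 -0. ] shift [0.3 0.3 0.2] t 20.4 F [-0.5  1.1 -2.4] w 0.0442
[270 177] [267 170]
T [((256, 196, 8, 3), 10.0), ((275, 190, 4, 6), 11.5), ((262, 172, 21, 14), 168.5)]
S [((258, 183, 19, 9), 122.0), ((262, 176, 12, 5), 12.5), ((261, 155, 15, 21), 144.0)]
```

View pics/over3.png

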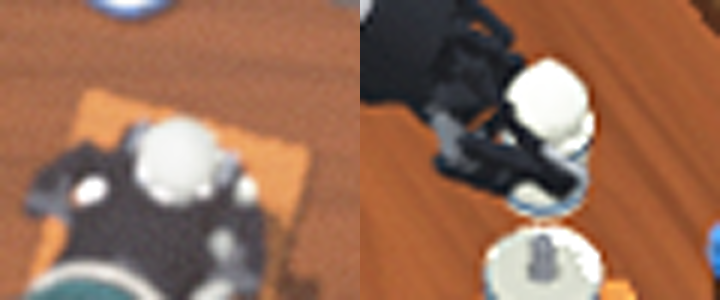

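```bash
python3 - <<'E'
from h import *
T=snap('top');S=snap('side');g=gp()
print(onz(T,269.25,178.25,g[2]+.025), 'rod T',onz(T,268.4,183.5,.15))
for x in(.529,.531): print(x,[np.round(proj(c,(x,-.019,z)),1) for c in(T,S) for z in(.154,.193,.255,.285)])
for z in(.19,.17,.1655): rel((.5285,-.0192,z),-20,45)
E
```

```text
[ 0.52592278 -0.01863509  0.25496672] rod T [ 0.52997678 -0.01847108  0.15      ]
0.529 [array([268.6, 183.5]), array([268.9, 181.2]), array([269.4, 177.3]), array([269.6, 175.4]), array([266.4, 183.7]), array([266.9, 175.4]), array([267.7, 161.5]), array([268.2, 154.5])]
0.531 [array([268.6, 183. ]), array([268.9, 180.7]), array([269.4, 176.8]), array([269.6, 174.8]), array([267. , 183.5]), array([267.5, 175.2]), array([268.3, 161.3]), array([268.7, 154.3])]
turn [-0.  -0.   0.1] shift [ -1.2 -27.5  29. ] t 20.5 F [-0.5 -0.  -2.2] w 0.0446
turn [-0.  -0.   0.1] shift [ -1.2 -41.6  43.2] t 20.5 F [-0.5 -0.  -2.2] w 0.0446
turn [-0.  -0.   0.1] shift [ -1.1 -44.8  46.4] t 20.5 F [-0.5 -0.  -2.2] w 0.0446
```

Call:
arm_command(commands=[[[0,0,0],[-1,-15,18],25],[[0,0,0],[-1.2,-23.5,26.5],25],[[0,0,0],[-1.2,-27,29.5],25],[[0,0,0],[-1.2,-31,33.5],25],[[0,0,0],[-1.2,-31,33.5],25]])

```text
time_s: 21.0
tool_pos: [0.5415, -0.0234, 0.1709]
orientation: [1.994, 1.401, 0.579]
contact_force: [-0.1, 0.1, -2.0]
grip_width: 0.0449
```

```bash
python3 - <<'E'
from h import *
s=sense();print(gp(),s['contact_force'],s['moment'])
for z in(.17,.166): rel((.5295,-.0191,z),-20,45)
E
```

```text
[ 0.52906814 -0.01888428  0.18415432] [-0.11338325  0.12380635 -1.96946324] [ 0.28930466  0.77840493 -0.02832984]
turn [-0.  -0.1  0.1] shift [-0.1 -9.7 10.4] t 21.0 F [-0.1  0.1 -2. ] w 0.0449
turn [-0.  -0.1  0.1] shift [ -0.1 -12.5  13.2] t 21.0 F [-0.1  0.1 -2. ] w 0.0449
```

Call:
arm_command(commands=[[[0,0,0],[0,-3.5,4],25],[[0,0,0],[0,-7,7.5],25],[[0,0,0],[0,-9.5,10],25],[[0,0,0],[0,-11.5,12],25],[[0,0,0],[0,-11.5,12],25]])

```text
time_s: 21.5
tool_pos: [0.5417, -0.0235, 0.1538]
orientation: [1.995, 1.401, 0.578]
contact_force: [0.4, 0.8, -1.9]
grip_width: 0.0446
```

Call:
arm_command(commands=[[[0,0,0],[0,-0.5,0.5],25],[[0,0,0],[0,-0.9,0.9],25],[[0,0,0],[0,-1.2,1.2],25],[[0,0,0],[0,-1.2,1.2],25]])

```text
time_s: 21.9
tool_pos: [0.5417, -0.0236, 0.1521]
orientation: [1.995, 1.401, 0.578]
contact_force: [0.3, 0.3, -2.3]
grip_width: 0.0447
```

gp z ≈ 0.1653; contact due near 0.1646.

Call:
arm_command(commands=[[[0,0,0],[0,-0.4,0.4],25],[[0,0,0],[0,-0.8,0.8],25],[[0,0,0],[0,-1.1,1.1],25],[[0,0,0],[0,-1.1,1.1],25]])

```text
time_s: 22.3
tool_pos: [0.5423, -0.0237, 0.1513]
orientation: [1.993, 1.4, 0.579]
contact_force: [0.1, -0.6, 3.3]
grip_width: 0.0447
```

Call:
arm_command(commands=[[[0,0,0],[0,-0.3,0.3],25],[[0,0,0],[0,-0.6,0.6],25],[[0,0,0],[0,-0.9,0.9],25],[[0,0,0],[0,-0.9,0.9],25]])

```text
time_s: 22.7
tool_pos: [0.543, -0.024, 0.1514]
orientation: [1.991, 1.398, 0.581]
contact_force: [-9.1, 0.8, 15.7]
grip_width: 0.0448
```

Call:
arm_command(commands=[[[0,0,0],[0,0.2,-0.2],25],[[0,0,0],[0,0.2,-0.2],50],[[0,0,0],[0,0.2,-0.2],60],[[0,0,0],[0,0.2,-0.2],80],[[0,0,0],[0,0.2,-0.2],100]])

```text
time_s: 23.2
tool_pos: [0.5431, -0.0239, 0.1516]
orientation: [1.991, 1.398, 0.581]
contact_force: [0.5, -0.2, -0.5]
grip_width: 0.0781
```

Call:
arm_command(commands=[[[0,0,0],[0,0.2,-15],100],[[0,0,0],[0,0,-45],100],[[0,0,0],[0,0,-85],100],[[0,0,0],[0,0,-125],100],[[0,0,0],[0,0,-150],100]])

```text
time_s: 23.7
tool_pos: [0.4417, 0.0127, 0.2594]
orientation: [1.99, 1.397, 0.583]
contact_force: [0.2, 0.6, 0.1]
grip_width: 0.0853
```

```bash
python3 - <<'E'
from h import *
s=sense();print(gp(),s['contact_force'],s['grip_width'])
T=snap('top','tf.png');S=snap('side')
f=lambda c,u:cv2.resize(c['frame'][u[1]-35:u[1]+35,u[0]-30:u[0]+30],None,fx=6,fy=6,interpolation=cv2.INTER_CUBIC)
cv2.imwrite('pics/final.png',cv2.cvtColor(np.hstack([f(T,(268,186)),f(S,(268,185))]),4))
E
```

```text
[0.42915368 0.01721725 0.2725065 ] [0.20243494 0.63888467 0.09521706] 0.08532784166305671
```

```bash
python3 - <<'E'
from h import *
T=snap('top');S=snap('side')
print('expected S tip',proj(S,(.53,-.019,.22)),'foot base',proj(S,(.53,-.019,.024)))
f=S['frame'].astype(int); m=((f.min(2)>120)&(f[...,0]-f[...,2]<45))
for r in range(160,226,3):
    w=np.where(m[r,235:300])[0]+235; print(r,(w.min(),w.max(),w.mean().round(1),len(w)) if len(w) else None)
for n,c,v in(('top',T,None),('side',S,None)):
    o=cv2.imread('pics/'+n+'0.png')[...,::-1].astype(int); d=(np.abs(o-c['frame']).max(2)>60).astype(np.uint8)
    print(n,[cv2.boundingRect(k) for k in cv2.findContours(d,0,1)[0] if cv2.contourArea(k)>6])
E
```

```text
expected S tip [267.55691201 169.35237151] foot base [265.18608348 209.20530899]
160 None
163 None
166 (np.int64(235), np.int64(235), np.float64(235.0), 1)
169 (np.int64(237), np.int64(267), np.float64(245.2), 4)
172 (np.int64(238), np.int64(271), np.float64(264.1), 10)
175 (np.int64(261), np.int64(273), np.float64(267.0), 13)
178 (np.int64(260), np.int64(274), np.float64(267.0), 15)
181 (np.int64(260), np.int64(297), np.float64(268.9), 16)
184 (np.int64(260), np.int64(299), np.float64(270.8), 14)
187 (np.int64(258), np.int64(299), np.float64(271.2), 22)
190 (np.int64(257), np.int64(299), np.float64(271.0), 21)
193 (np.int64(257), np.int64(276), np.float64(266.5), 14)
196 (np.int64(258), np.int64(276), np.float64(267.0), 17)
199 (np.int64(253), np.int64(278), np.float64(265.5), 26)
202 (np.int64(251), np.int64(281), np.float64(266.2), 30)
205 (np.int64(249), np.int64(282), np.float64(265.5), 34)
208 (np.int64(249), np.int64(283), np.float64(266.0), 35)
211 (np.int64(250), np.int64(282), np.float64(266.0), 33)
214 (np.int64(251), np.int64(281), np.float64(266.0), 28)
217 (np.int64(255), np.int64(278), np.float64(266.5), 24)
220 (np.int64(258), np.int64(272), np.float64(265.8), 13)
223 None
top [(275, 377, 24, 7), (258, 376, 12, 8), (167, 342, 34, 42), (288, 336, 6, 13), (278, 331, 26, 46), (291, 327, 3, 7), (236, 327, 13, 36), (169, 321, 16, 9), (297, 315, 7, 15), (244, 310, 8, 19), (282, 305, 16, 9), (254, 304, 34, 16), (117, 276, 78, 43), (14, 276, 155, 108), (169, 200, 15, 15), (344, 198, 20, 20), (204, 198, 81, 186), (252, 173, 33, 33), (191, 146, 33, 32)]
side [(104, 293, 50, 22), (81, 292, 60, 12), (153, 277, 6, 16), (286, 276, 23, 29), (148, 275, 8, 7), (85, 262, 53, 19), (0, 256, 8, 16), (88, 238, 35, 26), (150, 212, 98, 64), (106, 151, 44, 93), (247, 147, 37, 76), (0, 0, 240, 333)]
```

```bash
python3 -c "
from workcell import *
print(finish_job())"
```

```text
the job is handed in; nothing more can be done
None
```

The totem is assembled on its stand: foot piece first, then drum, then finial. The job was handed in at about 24 s on the robot's clock, well under the 72 s limit.

- **Placing:** I lowered each piece until it would go no farther (about 14–25 N of upward force on the wrist) and only then let go. The finial's grip height at contact matched the expected stack height to under 1 mm.
- **Elbow limit:** While lowering the foot piece with the hand leaning 45°, the elbow reached its range limit. I turned the hand about 36° around the rod and carried on down. Before that I had read about −7 N sideways and 6 N upward for a moment, and it was gone by the next reading.
- **Last checks:** Camera views after release showed the foot piece flat on the slab and the drum resting flat on it. The picture limit stopped me viewing the final stack, so I checked it by pixel measurements. In the side view the tip is at row 169, as expected for 0.22 m, and the stack is straight and centred on the rod.
- **Bystanders:** Comparing the first and last images showed changes only at the three moved pieces, the stand and the arm. The green-filled terracotta bowl was hidden behind the arm in both views, so I could not check it directly. I recorded no contact force near it.

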